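Clear the offcut and click the chip tray home under the pocket-hole machine

ROBOT

A 6-joint arm with a two-finger parallel gripper is mounted at the origin on the work surface. World frame = base frame: x ahead of the robot, y to its left, z up, the work surface at z = 0. Lengths are in m, angles in rad, forces in N, time in s.
With the tool pointing down it reaches from about 0.375 to 0.825 m from the base axis. Payload 5.5 kg.
Tool frame: the origin (TCP) lies where the fingers leave the gripper's body, on its centre line; the fingertips stand 73 mm ahead of it and the grasp point (between the pads) lies 54 mm ahead of it; z points along the fingers, y is the line along which they close (so a half turn about z gives the same grasp; the last joint's range is limited). The gripper opens to 85 mm and grips with 20 to 120 N. Pads are 22 mm wide; open, the fingers measure 114 mm over their backs; the gripper's body (76 mm by 85 mm) begins 54 mm behind the grasp point. The pads swing forward as they close: fully open they stand 13 mm farther back than shut.
Start: joints at [-1.321, 0.314, -0.047, 1.21, 0, 1.571], TCP at [0.148, -0.581, 0.304] pointing down, gripper open.
Joint ranges: [-2.67, 2.67], [-0.69, 1.73], [-1.03, 1.25], [-2.08, 2.16], [-1.42, 1.45], [-3.14, 3.14]. Speed limits (rad/s): [2.39, 2.39, 3.01, 3.14, 3.14, 3.14].

INTERFACE

Orientations are given as a unit quaternion [x, y, z, w].
In Python, from plant import arm gives the robot as it stands.
- The arm moves only by the shell command python3 -m inch 'ROWS' [FORCE]. ROWS is JSON, a list of rows, each a list of 7 numbers: the shift along the tool's x, y, z in cm, then the turn, a rotation vector about the tool's x, y, z in degrees, then the opening, from -1 (shut) to 1 (fully open), so that 0 is half open. In form: [[dx, dy, dz, wx, wy, wz, hand], ...]. A call has 1 to 5 rows; each row is the pose to reach, as a shift and turn from the pose commanded when the call began, along the tool's axes at that moment; what a row does not reach only later rows make up. A row lasts 1/10 s, in which the tool goes at most 50 mm and 8.59 degrees, less where a joint would pass 70% of its speed; a pose out of reach is approached as far as the arm can. A call with a gripper value outside its range is refused whole. The fingers move at their own pace and stop on an object; FORCE is the grip in N (left out, the last holds). Time passes only in rows, so rows that repeat a pose let the fingers close. It gives the time, the measured TCP pose, the force, the opening and the grip force at its end, in the units of the state.
- arm.state(): the state, without advancing time (a new reading comes with each control period).
- arm.snapshot(name): name is "scene" or "top" or "wrist"; returns (picture, depth): 480x640x3 uint8, red, green, blue; 480x640 float32, m along the optical axis (not along the pixel's ray), 0 where there is no reading.
- arm.camera_model(name): a dict with "fovy" (degrees; the focal length in pixels is half the picture's height over the tangent of half this angle, whatever the lens; pixels are square), "cx", "cy" (the principal point, pixels), "distortion" ([k1, k2, p1, p2, k3] as OpenCV has them; the pictures are not rectified), "world_from_camera" (4x4, takes a point from camera to world coordinates). Camera axes: x right, y down, z forward; pixel columns grow to the right and rows downward; lengths in m; the calibration is good to about 2 mm. A picture is of the moment at which its call begins: read the wrist's pose just before it. camera_model takes no time and is no camera call; for the wrist camera it gives the pose at the moment of the call.
- arm.job_done(): hands the job in; it is judged then, once.
Trained networks look in the newest picture that a camera, given by its name, has taken for a name from the list of things; names that differ only in an ending like _2 or _b are one class to them, and where a whole thing is asked for, a point or a joint stands for the part that bears it (a point fixed in the world has none). Each returns a list of dicts, best first, with "conf" (0 to 1); they miss things now and then, are a little off and sometimes report something else, mostly with a low value. They report only what shows in the picture. A call takes as long as a camera call. They do not tell look-alikes from the thing itself.
- arm.search_frame(name, camera): "pixel" ([column, row] in pixels, amid what is visible of it).
- arm.place_of(name, camera): "pixel" ([column, row] in pixels: a listed point, or the origin of a listed thing).
The state is a dict: "time_s": time; "joints": joint angles; "dq": joint speeds; "joint_efforts": joint torques, N m; "tool_pos": TCP position; "tcp_rot": TCP orientation; "force": force on the tool from outside, world axes, zero at the start; "torque": the same for the moment, N m; "opening": opening from 0.0 (shut) to 1.0 (fully open); "grasp_force": force on a finger pad.
Only numpy, scipy, OpenCV 4.12 (cv2) and the standard library are available. Lean on these libraries where they do the work, as an engineer would, in place of code of your own. Each camera call takes 0.05 s, during which the arm holds its last target. There are 200 camera calls.

TASK

Get the chip tray back under the pocket-hole machine: lay the short offcut that is in its way flat in the tray, then slide the tray along the bench into the mouth between the feet, clear of the machine's underside, until its roller catch clicks over and the tray comes up firm against its stop. Find the click and the stop by feel: press it home firmly but gently, do not ram it, let go, and leave the other things on the bench alone.

Things in the scene. Friction and masses are not known exactly. Their poses are not given: they have to be found in the camera images.
- machine: Green sheet-metal pocket-hole machine, fixed, on four rubber feet (50 mm across, 66 tall). Body 340 (x) x 300 (y), top at 285, fittings above to 450. Origin on the bench under its centre; +x is the way the tray slides in, z up. Entry end: flat upright face at x = -170. With the tray home the tray's origin is at machine x = -44, up to 12 mm either way (the stop's place is not measured).
- mouth (a point): Middle of the mouth of the tray space, on the bench in the plane of the entry face (machine x = -170, y = 0); axes as the machine's. Two steel rails, 26 mm tall, guide the 160 wide tray: 166 apart inside from machine x = -100 to 135, flared to about 181 at x = -166. Between them a stop bracket and roller catch hang under the entry edge at y = 0, down to z = 53 (its roller to 46.5).
- underside: Machine's flat dark steel floor pan, fixed, 336 x 296, over the whole tray space; its lower face and its origin are 70 mm above the bench. The tray and offcut must not touch it.
- catch (a joint): Spring roller (16 mm across) of the catch; 0 hanging free (bottom at z = 46.5), positive pushed up (m, to 0.008). The tray's strike lifts it 4 mm and passes under: the click. Takes 4 to 10 N at the handle, with friction, over the last 33 mm; within 4 mm of the click the tray's front plate meets the rigid stop bracket (face at machine x = -150, up to 12 mm either way). Home: joint back at 0.
- tray: Steel chip tray, loose, 0.4 to 0.75 kg, 220 long (x) x 160 wide (y). Walls 3 thick, 44 tall; floor 3 thick; front plate (x = -110 to -106) 62 tall. Origin at the centre of its underside; +x to its rear edge, which goes in first; handle at -x. Behind the front plate a ledge 60 wide (x = -106 to -60, top z = 44) carries the catch strike, round-edged, x = -89 to -65, top z = 50.5. Clear floor x = -60 to 107.
- handle (a point): Middle of the tray's wooden handle bar: 118 long along tray x (x = -130 to -248 of the tray), 22 wide (y), 26 tall, its centre 38 mm above the bench. This point is at tray x = -213.5, y = 0. Axes as the tray's.
- offcut_mid (a point): Centre of the short pine offcut, 100 (its x) x 36 (y) x 18 tall, lying flat on the bench in front of the mouth; 9 mm above its underside. About 0.04 kg.
- frame_rail: Finished pine frame rail with pocket holes, 300 x 44 x 19, not the offcut; origin under its centre. Leave alone.
- glue: Glue bottle, 60 across, 170 tall; origin under its centre. Leave alone.
- spray: Spray can, 64 across, 160 tall; origin under its centre. Leave alone.
- tape: Tape measure, 68 x 36 x 66 tall; origin under its centre. Leave alone.
- driver: Screwdriver lying on the bench, about 200 long along x; origin under its middle. Leave alone.
- clamp: Bar clamp lying flat, 260 long (x), jaws 90 to +y, 29 tall; origin under its bar's middle. Leave alone.
- screw_tub: Open tub of screws, 100 x 75 x 45 tall; origin under its centre. Leave alone.
Things that resemble listed ones, but are neither listed nor needed, are in the scene too. Several things look just like the part that bears offcut_mid: the one meant starts farthest to the robot's right.

How it is judged:
By the outcome, as a careful person would: the job done as asked, in the order asked, and still so for the second after the job is handed in, with the robot touching nothing.
It also fails if it takes over 72 s, if anything falls off the work surface, if the arm or the gripper's body presses on something with over 40 N, if the wrist force passes 120 N, or if a joint passes its speed limit or range.

## Working session

There is one attempt and no reset: what is moved stays moved. The work goes in short steps, Python scripts to look and compute and a shell command to move; the robot and the scene stay as the last step left them, time stands still between calls to the robot, and variables do not carry over. Pictures are saved under pics/ and viewed, at most 10 in all, crops included, and the job is handed in when it is done.

```bash
ls; mkdir -p pics; cat > h.py <<'E'
import numpy as np, cv2
from plant import arm
from scipy.spatial.transform import Rotation as R
def K(c):
    f=240/np.tan(np.radians(c["fovy"])/2); return np.array([[f,0,c["cx"]],[0,f,c["cy"]],[0,0,1.]])
def ray(c,px):
    u=cv2.undistortPoints(np.array([[px]],float),K(c),np.array(c["distortion"]))[0,0]
    T=np.array(c["world_from_camera"]); return T[:3,3],T[:3,:3]@np.array([u[0],u[1],1.])
def atz(c,px,z):
    o,d=ray(c,px); return o+d*(z-o[2])/d[2]
def proj(c,P):
    T=np.linalg.inv(np.array(c["world_from_camera"])); P=np.atleast_2d(P)
    q=P@T[:3,:3].T+T[:3,3]
    return cv2.projectPoints(q.reshape(-1,1,3),np.zeros(3),np.zeros(3),K(c),np.array(c["distortion"]))[0][:,0]
def bydepth(c,px,dep):
    o,d=ray(c,px); return o+d*dep[int(round(px[1])),int(round(px[0]))]
def cloud(c,dep):
    v,u=np.mgrid[0:480,0:640]; p=np.stack([u.ravel(),v.ravel()],1).astype(float)
    q=cv2.undistortPoints(p.reshape(-1,1,2),K(c),np.array(c["distortion"]))[:,0]
    T=np.array(c["world_from_camera"]); z=dep.ravel()[:,None]
    return (np.hstack([q*z,z])@T[:3,:3].T+T[:3,3]).reshape(480,640,3)
E
python3 - <<'E'
from h import *
for n in("top","scene"):
    im,d=arm.snapshot(n); cv2.imwrite(f"pics/{n}0.png",im[...,::-1]); np.save(f"pics/{n}0.npy",d)
    c=arm.camera_model(n); print(n,c["fovy"],np.round(np.array(c["world_from_camera"])[:3],3).tolist())
    for k,z in(("offcut_mid",.009),("tray",0),("handle",.038),("mouth",0),("machine",0)):
        print(k,[(np.round(r["conf"],2),np.round(r["pixel"]).tolist(),np.round(atz(c,r["pixel"],z)[:2],3).tolist()) for r in arm.place_of(k,n)])
print(arm.state())
E
```

```text
pics
top 54.85139956222636 [[-0.016, -0.997, 0.075, 0.441], [-1.0, 0.016, 0.001, -0.016], [-0.002, -0.075, -0.997, 1.199]]
offcut_mid [(np.float64(0.87), [259.0, 230.0], [0.555, 0.129]), (np.float64(0.63), [197.0, 330.0], [0.3, 0.29]), (np.float64(0.56), [147.0, 356.0], [0.235, 0.421])]
tray [(np.float64(0.57), [353.0, 236.0], [0.535, -0.114])]
handle [(np.float64(0.88), [439.0, 237.0], [0.527, -0.328])]
mouth [(np.float64(0.71), [365.0, 146.0], [0.776, -0.151])]
machine []
scene 51.36005016903576 [[-0.999, -0.04, 0.019, 0.483], [-0.044, 0.946, -0.322, 0.402], [-0.005, -0.323, -0.946, 1.288]]
offcut_mid [(np.float64(0.89), [426.0, 421.0], [0.236, 0.422]), (np.float64(0.75), [303.0, 297.0], [0.549, 0.135]), (np.float64(0.62), [403.0, 364.0], [0.292, 0.292])]
tray [(np.float64(0.72), [312.0, 212.0], [0.537, -0.109]), (np.float64(0.6), [388.0, 185.0], [0.326, -0.2])]
handle [(np.float64(0.91), [320.0, 136.0], [0.525, -0.326]), (np.float64(0.2), [321.0, 107.0], [0.526, -0.42])]
mouth []
machine []
{'time_s': 0.6, 'joints': array([-1.32099521e+00,  3.13474436e-01, -4.70892619e-02,  1.21018952e+00,
        1.52966632e-05,  1.57078115e+00]), 'dq': array([-5.21043732e-04, -1.38345085e-03, -5.61811596e-04, -2.20945843e-05,
        8.22941213e-04, -1.76618044e-03]), 'joint_efforts': array([-4.81955558e-04, -5.39141142e+01,  3.39892280e+01,  1.83606026e-03,
       -1.92721018e-04, -1.10147731e-06]), 'tool_pos': array([ 0.14833172, -0.58138046,  0.30391955]), 'tcp_rot': array([9.92209114e-01, 1.24583599e-01, 1.02738623e-05, 2.04345945e-05]), 'force': array([ 0.16467987,  0.19102158, -0.59176163]), 'torque': array([ 0.01742127, -0.01428644, -0.02502713]), 'grasp_force': 0.0, 'opening': 1.000520648059453}
```

View pics/top0.png

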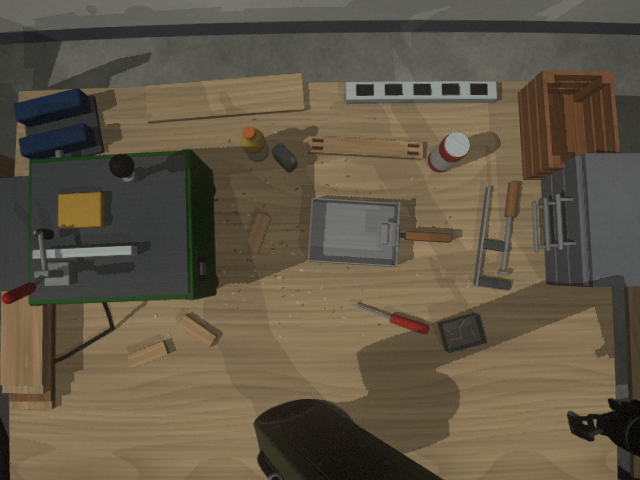

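View pics/scene0.png

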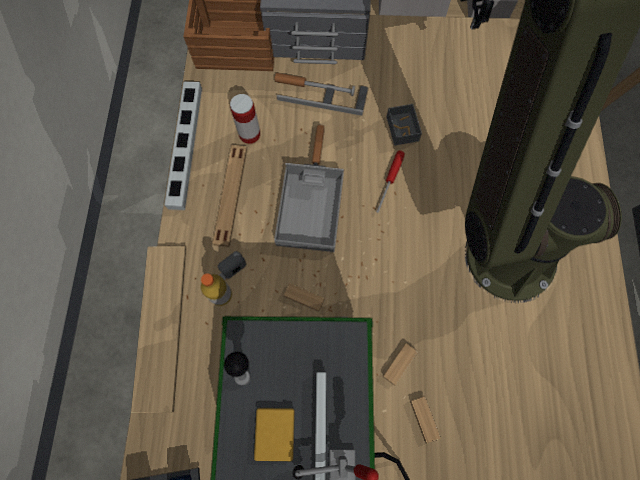

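Candidates for the offcut in the top picture are (259,230), (197,330) and (147,356). The first has the smallest y (0.13), so it is farthest to the robot's right, and it lies between the tray and the mouth. The machine's entry face is at about col 213, and the tray at (353,236) has its handle pointing to the right of the picture.

```bash
python3 - <<'E'
from h import *
im=cv2.imread("pics/top0.png"); cv2.imwrite("pics/crop1.png",cv2.resize(im[170:380,120:460],None,fx=2.3,fy=2.3,interpolation=2))
def rect(P,n):
    r=cv2.minAreaRect(P[:,:2].astype(np.float32)*1000); b=cv2.boxPoints(r); print(n,len(P),np.round(r[0],1),np.round(r[1],1),round(r[2],2)); return b
for n in("top","scene"):
    c=arm.camera_model(n); W=cloud(c,np.load(f"pics/{n}0.npy")); X,Y,Z=W[...,0],W[...,1],W[...,2]
    ok=np.load(f"pics/{n}0.npy")>0
    print(n,"bench z",np.median(Z[ok&(abs(X-.5)<.2)&(abs(Y-.05)<.03)]))
    f=W[ok&(Z>.1)&(Z<.265)&(Y>.15)&(Y<.3)&(X>.35)&(X<.75)]
    if len(f)>50:
        m=f.mean(0);u,s,v=np.linalg.svd(f-m,full_matrices=False);print("face",len(f),m,v[2],s,f.min(0),f.max(0))
    t=W[ok&(Z>.277)&(Z<.293)&(Y>.15)&(Y<.65)&(X>.3)&(X<.8)]
    if len(t): rect(t,"mtop")
    w=W[ok&(Z>.035)&(Z<.07)&(Y>-.25)&(Y<.0)&(X>.42)&(X<.66)]; rect(w,"tray")
    w=W[ok&(Z>.038)&(Z<.07)&(Y>-.38)&(Y<-.24)&(X>.45)&(X<.6)]; rect(w,"handle")
    w=W[ok&(Z>.010)&(Z<.03)&(Y>.06)&(Y<.19)&(X>.45)&(X<.64)]; rect(w,"off")
E
```

```text
top bench z 0.00021918654424313289
face 2473 [0.54380497 0.23041478 0.19040978] [-0.0298682   0.99953867 -0.00550863] [4.40884019 2.39464212 0.23673801] [0.39296706 0.15023895 0.10026496] [0.74920423 0.2371721  0.26496349]
mtop 19631 [540.8 400.9] [304.  341.6] 1.7
tray 1050 [ 543.5 -125.4] [251.5 160.7] 85.57
handle 419 [ 529.7 -299.5] [118.8  22.5] 85.74
off 521 [547.8 133.1] [36.1 99.6] 70.08
scene bench z -0.00035247496306500814
mtop 20536 [539.2 378.6] [304.8 297.9] 2.44
tray 982 [ 541.9 -125.3] [250.4 160.4] 85.68
handle 298 [ 528.5 -299.7] [119.5  22.3] 85.48
off 552 [545.5 132.8] [36.8 99.5] 68.65
```

View pics/crop1.png

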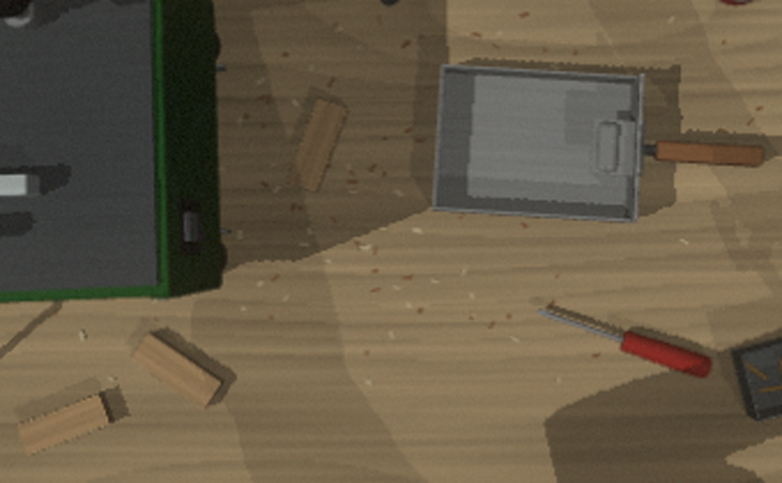

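The crop confirms the pick: the meant offcut is at crop (321,143), alone between the tray and the entry face. The other two, at (178,368) and (65,422), lie beside the machine. I'm moving toward it.

```bash
python3 -m inch '[[3.4,-3.6,0,0,0,0,1],[6.9,-7.2,0,0,0,0,1],[10.3,-10.9,0,0,0,0,1],[13.8,-14.5,0,0,0,0,1],[17.2,-18.1,0,0,0,0,1]]' 40; python3 -c "
from h import *
s=arm.state();print(s['joints'],s['tool_pos'])"
```

```text
time_s: 1.1
tool_pos: [0.2707, -0.362, 0.3041]
tcp_rot: [0.992, 0.124, 0.0, 0.0]
force: [1.3, 0.1, -0.6]
opening: 1.001
grasp_force: 0.0
[-9.28790094e-01  3.46731127e-02 -3.83087651e-01  1.15232159e+00
  2.28035407e-04  1.96372771e+00] [ 0.27070136 -0.3619631   0.30405212]
```

```bash
cat >> h.py <<'E'
def to(x,y,z,yawdeg):
    "remaining shift (cm, tool axes) and turn (deg) to TCP target with tool y at yawdeg, tool down"
    s=arm.state(); q=R.from_quat(s["tcp_rot"]); a=np.radians(yawdeg)
    ty=np.array([np.cos(a),np.sin(a),0]); tz=np.array([0,0,-1.]); tx=np.cross(ty,tz)
    G=R.from_matrix(np.stack([tx,ty,tz],1))
    print("shift",np.round(q.inv().apply(np.array([x,y,z])-s["tool_pos"])*100,2),"turn",np.round((q.inv()*G).as_rotvec(degrees=True),2),"t",s["time_s"],"j",np.round(s["joints"],2))
E
python3 -m inch '[[3.4,-3.6,0,0,0,-8.5,1],[6.9,-7.2,0,0,0,-17,1],[10.3,-10.9,0,0,0,-25.5,1],[13.8,-14.5,0,0,0,-34,1],[17.2,-18.1,0,0,0,-42.5,1]]'; python3 -c "
from h import *
to(.547,.133,.2,70)"
```

```text
time_s: 1.6
tool_pos: [0.3927, -0.1441, 0.3044]
tcp_rot: [0.878, 0.478, 0.0, 0.001]
force: [2.2, -0.5, 0.0]
opening: 0.998
grasp_force: 0.0
shift [31.64 -2.08 10.44] turn [ 7.0000e-02  7.0000e-02 -1.0285e+02] t 1.6 j [-0.35 -0.03 -0.45  1.15 -0.    1.79]
```

```bash
python3 -m inch '[[4.6,-0.3,0,0,0,-8.5,1],[9.2,-0.6,0,0,0,-17,1],[13.8,-0.9,0,0,0,-25.5,1],[18.4,-1.2,0,0,0,-34,1],[23,-1.5,0,0,0,-42.5,1]]'; python3 -c "
from h import *
to(.547,.133,.2,70)"
```

```text
time_s: 2.1
tool_pos: [0.506, 0.0568, 0.3042]
tcp_rot: [0.645, 0.764, 0.0, 0.0]
force: [0.3, -0.9, 0.0]
opening: 1.002
grasp_force: 0.0
shift [ 6.83  5.32 10.42] turn [ 3.000e-02  3.000e-02 -6.031e+01] t 2.1 j [ 0.11  0.14 -0.26  1.16 -0.    1.51]
```

```bash
python3 -m inch '[[1.4,1.1,0,0,0,-8.5,1],[2.7,2.1,1,0,0,-17,1],[4.1,3.2,3,0,0,-25.5,1],[5.5,4.3,4,0,0,-34,1],[6.8,5.3,6,0,0,-42.5,1]]'; python3 - <<'E'
from h import *
c=arm.camera_model("wrist"); im,d=arm.snapshot("wrist"); cv2.imwrite("pics/w1.png",im[...,::-1]); np.save("pics/w1.npy",d)
print([(r["conf"],np.round(atz(c,r["pixel"],.009),4)) for r in arm.place_of("offcut_mid","wrist")])
W=cloud(c,d); X,Y,Z=W[...,0],W[...,1],W[...,2]
w=W[(d>0)&(Z>.012)&(Z<.03)&(Y>.06)&(Y<.2)&(X>.45)&(X<.64)]
print(len(w),cv2.minAreaRect(w[:,:2].astype(np.float32)*1000))
to(.547,.133,.2,70)
E
```

```text
time_s: 2.6
tool_pos: [0.5476, 0.1315, 0.2443]
tcp_rot: [0.324, 0.946, 0.001, 0.001]
force: [0.4, 0.4, -0.1]
opening: 1.001
grasp_force: 0.0
[(0.57, array([0.5482, 0.1301, 0.009 ]))]
4877 ((547.5993041992188, 132.16970825195312), (36.158843994140625, 100.62339782714844), 68.68437957763672)
shift [-0.    0.18  4.14] turn [ -0.12  -0.16 -18.01] t 2.7 j [ 0.24  0.28 -0.24  1.06  0.    0.9 ]
```

```bash
python3 -m inch '[[0,0.05,3,0,0,-8,1],[0,0.05,7,0,0,-16,1],[0,0.05,11,0,0,-19,1],[0,0.05,14,0,0,-19,1],[0,0.05,16,0,0,-19,1]]'; python3 -c "
from h import *
to(.5475,.132,.075,69)"
```

```text
time_s: 3.2
tool_pos: [0.5457, 0.13, 0.0823]
tcp_rot: [0.168, 0.986, -0.001, -0.001]
force: [-0.3, -0.9, 0.5]
opening: 1.002
grasp_force: 0.0
shift [-0.1   0.25  0.73] turn [-0.09 -0.1   1.61] t 3.2 j [ 0.23  0.43 -0.43  0.71 -0.    0.57]
```

```bash
python3 -m inch '[[-0.1,0.25,0.5,0,0,1.5,1],[-0.1,0.25,0.7,0,0,1.5,1],[-0.1,0.25,0.7,0,0,1.5,-0.2],[-0.1,0.25,0.7,0,0,1.5,-0.5],[-0.1,0.25,0.7,0,0,1.5,-1]]' 30; python3 -m inch '[[0,0,0,0,0,0,-1],[0,0,0,0,0,0,-1],[0,0,0,0,0,0,-1]]'
```

```text
time_s: 3.7
tool_pos: [0.5495, 0.1331, 0.0782]
tcp_rot: [0.18, 0.984, 0.0, 0.001]
force: [0.4, 0.0, 0.1]
opening: 0.517
grasp_force: 0.0
time_s: 4.0
tool_pos: [0.5495, 0.1331, 0.0781]
tcp_rot: [0.18, 0.984, 0.0, 0.001]
force: [-1.7, -0.9, 5.1]
opening: 0.412
grasp_force: 30.7
```

```bash
python3 -m inch '[[0,0,-3,0,0,0,-1],[0,0,-6,0,0,0,-1],[0,0,-9,0,0,0,-1],[0,0,-10,0,0,0,-1]]'; python3 -c "
from h import *
to(.546,-.088,.12,85.6)"
```

```text
time_s: 4.4
tool_pos: [0.5503, 0.1333, 0.1803]
tcp_rot: [0.18, 0.984, 0.001, 0.002]
force: [-0.1, 0.4, -0.2]
opening: 0.416
grasp_force: 30.3
shift [ -7.39 -20.87   6.  ] turn [  0.12   0.25 -16.29] t 4.4 j [ 0.24  0.33 -0.32  0.92  0.    0.6 ]
```

```bash
python3 -m inch '[[-1,-3,0,0,0,-3,-1],[-2.8,-8,0,0,0,-8,-1],[-4.6,-13,0,0,0,-13,-1],[-6.4,-18,0,0,0,-16.3,-1],[-7.4,-20.9,1,0,0,-16.3,-1]]'; python3 - <<'E'
from h import *
c=arm.camera_model("wrist"); im,d=arm.snapshot("wrist"); cv2.imwrite("pics/w2.png",im[...,::-1])
to(.546,-.088,.081,85.6)
E
```

```text
time_s: 4.9
tool_pos: [0.5444, -0.0913, 0.1674]
tcp_rot: [0.038, 0.999, -0.0, 0.001]
force: [0.5, -0.0, -0.3]
opening: 0.41
grasp_force: 30.3
shift [-0.24  0.86  8.42] turn [-0.27 -0.05 -0.28] t 4.95 j [-0.17  0.32 -0.37  0.88 -0.   -0.09]
```

View pics/w2.png

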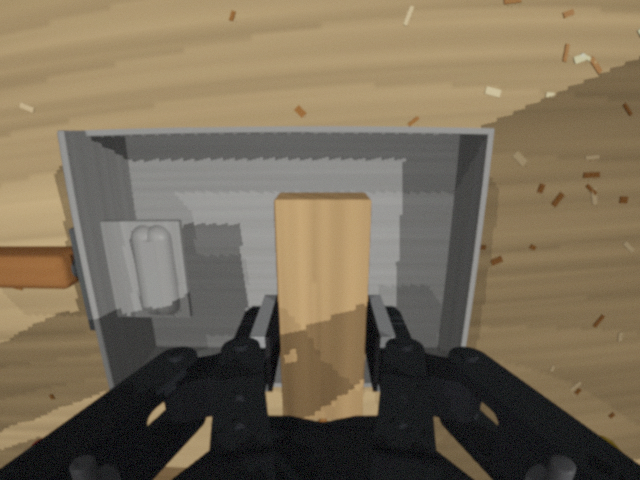

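The offcut (col 320, rows 195–415) is held square to the tray, over its clear floor (walls at cols 100–470).

```bash
python3 -m inch '[[-0.2,0.6,2,0,0,0,-1],[-0.2,0.6,4.5,0,0,0,-1],[-0.2,0.6,6.5,0,0,0,-1],[-0.2,0.6,7.8,0,0,0,-1],[-0.2,0.6,8.2,0,0,0,-1]]';python3 -m inch '[[0,0,0,0,0,0,-1],[0,0,0.2,0,0,0,-1]]'
```

```text
time_s: 5.45
tool_pos: [0.5452, -0.0825, 0.0831]
tcp_rot: [0.038, 0.999, 0.0, -0.002]
force: [-0.8, 0.2, -1.0]
opening: 0.413
grasp_force: 30.3
time_s: 5.65
tool_pos: [0.5474, -0.0829, 0.0838]
tcp_rot: [0.038, 0.999, -0.0, 0.001]
force: [0.4, -0.2, -0.5]
opening: 0.41
grasp_force: 30.3
```

```bash
python3 -m inch '[[0,0,0.1,0,0,0,-1],[0,0,0.2,0,0,0,-1],[0,0,0.3,0,0,0,-1],[0,0,0.3,0,0,0,-1]]'
```

```text
time_s: 6.05
tool_pos: [0.547, -0.083, 0.0811]
tcp_rot: [0.038, 0.999, -0.0, 0.001]
force: [-1.8, 0.2, 7.3]
opening: 0.414
grasp_force: 31.2
```

```bash
python3 -m inch '[[0,0,0,0,0,0,0],[0,0,-0.1,0,0,0,0.3],[0,0,-0.1,0,0,0,0.4],[0,0,-0.1,0,0,0,0.4]]'; python3 -m inch '[[0,0,-2,0,0,0,0.4],[0,0,-5,0,0,0,0.4],[0,0,-9,0,0,0,0.4],[0,0,-12,0,0,0,0.6]]'; python3 - <<'E'
from h import *
c=arm.camera_model("top"); im,d=arm.snapshot("top"); W=cloud(c,d); X,Y,Z=W[...,0],W[...,1],W[...,2]
im2,d2=arm.snapshot("wrist"); cv2.imwrite("pics/w3.png",im2[...,::-1])
c2=arm.camera_model("wrist"); W2=cloud(c2,d2)
for n,W,d in(("top",W,d),("w",W2,d2)):
    X,Y,Z=W[...,0],W[...,1],W[...,2]
    w=W[(d>0)&(Z>.04)&(Z<.07)&(Y>-.38)&(Y<-.24)&(X>.45)&(X<.6)]
    if len(w)>30: print(n,"handle",cv2.minAreaRect(w[:,:2].astype(np.float32)*1000))
    w=W[(d>0)&(Z>.016)&(Z<.03)&(Y>-.14)&(Y<-.03)&(X>.48)&(X<.61)]
    if len(w)>30: print(n,"off",w[:,2].mean(),cv2.minAreaRect(w[:,:2].astype(np.float32)*1000))
    f=W[(d>0)&(Z>.1)&(Z<.265)&(Y>.21)&(Y<.25)&(X>.35)&(X<.75)]
to(.525,-.324,.2,-4.4)
E
```

```text
time_s: 6.45
tool_pos: [0.5465, -0.0829, 0.0809]
tcp_rot: [0.038, 0.999, 0.0, -0.0]
force: [-0.3, 0.5, -0.8]
opening: 0.697
grasp_force: 0.0
time_s: 6.85
tool_pos: [0.5468, -0.083, 0.2028]
tcp_rot: [0.038, 0.999, -0.0, 0.0]
force: [0.5, 0.1, 0.5]
opening: 0.801
grasp_force: 0.0
top handle ((529.916015625, -299.00396728515625), (119.02581787109375, 22.45113754272461), 85.67192077636719)
w handle ((530.452392578125, -277.5251770019531), (75.82971954345703, 21.77663230895996), 85.4881591796875)
w off 0.019319360270956362 ((545.3359375, -83.06510925292969), (36.10667037963867, 100.2057876586914), 85.5816650390625)
shift [  0.58 -24.18   0.56] turn [ 0.32  0.37 90.01] t 6.95 j [-0.15  0.28 -0.32  0.96 -0.   -0.07]
```

View pics/w3.png

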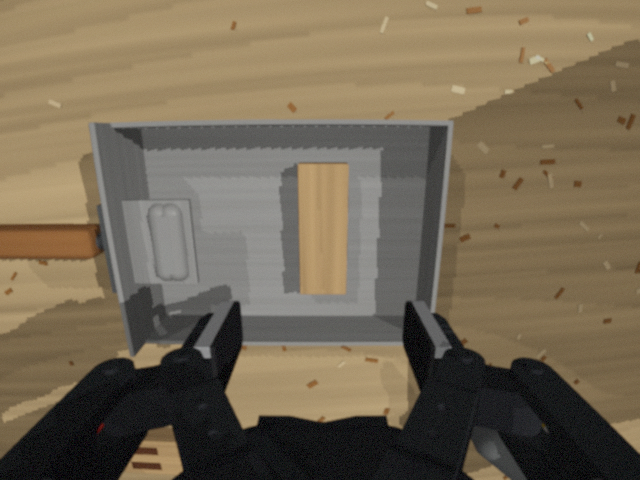

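The picture shows the offcut lying flat in the tray at (323,228), clear of the strike at (168,242). Next I go to the handle.

```bash
python3 -m inch '[[0,-4,0,0,0,8.5,0.6],[0.1,-9,0,0,0,17,0.4],[0.2,-13,0,0,0,25.5,0.4],[0.2,-17,0,0,0,34,0.4],[0.2,-20,0,0,0,42.5,0.4]]'; python3 -c "
from h import *
to(.5281,-.3234,.13,-4.4)"
```

```text
time_s: 7.45
tool_pos: [0.5284, -0.2843, 0.1998]
tcp_rot: [0.401, 0.916, -0.0, -0.0]
force: [0.9, 0.5, -0.6]
opening: 0.694
grasp_force: 0.0
shift [-2.86 -2.67  6.98] turn [-5.000e-02 -3.000e-02  4.709e+01] t 7.45 j [-0.49  0.37 -0.21  0.99 -0.    0.33]
```

```bash
python3 -m inch '[[-0.5,-0.5,0,0,0,8.5,0.4],[-1.1,-1.1,0,0,0,17,0.4],[-1.7,-1.6,0,0,0,25.5,0.4],[-2.3,-2.1,0,0,0,34,0.4],[-2.86,-2.67,0,0,0,42.5,0.4]]'; python3 - <<'E'
from h import *
to(.5281,-.3234,.0905,-4.4)
c2=arm.camera_model("wrist");im2,d=arm.snapshot("wrist");W=cloud(c2,d)
X,Y,Z=W[...,0],W[...,1],W[...,2]
w=W[(d>0)&(Z>.042)&(Z<.06)&(Y>-.38)&(Y<-.24)&(abs(X-.53)<.03)]
print("handle",len(w),cv2.minAreaRect(w[:,:2].astype(np.float32)*1000))
print([(r["conf"],np.round(atz(c2,r["pixel"],.038),4)) for r in arm.place_of("handle","wrist")])
E
```

```text
time_s: 7.95
tool_pos: [0.5288, -0.3214, 0.1996]
tcp_rot: [0.706, 0.709, -0.0, -0.001]
force: [-0.8, -0.2, -0.5]
opening: 0.702
grasp_force: 0.0
shift [-0.2  -0.06 10.91] turn [-0.08 -0.05  4.65] t 7.95 j [-0.55  0.41 -0.16  1.01  0.    1.02]
handle 6243 ((529.7315063476562, -299.2724304199219), (119.42700958251953, 22.077144622802734), 85.58760833740234)
[(0.89, array([ 0.5287, -0.3245,  0.038 ]))]
```

```bash
python3 -m inch '[[-0.2,-0.06,3,0,0,4.6,0.3],[-0.2,-0.06,6.5,0,0,4.6,0.3],[-0.2,-0.06,9,0,0,4.6,0.3],[-0.2,-0.06,10.5,0,0,4.6,0.3],[-0.2,-0.06,10.9,0,0,4.6,0.3]]'; python3 -m inch '[[0,0,0,0,0,0,0],[0,0,0,0,0,0,-0.3],[0,0,0,0,0,0,-0.7],[0,0,0,0,0,0,-1],[0,0,0,0,0,0,-1]]' 40;  python3 -c "
from h import *
to(.5281,-.3234,.0905,-4.4)"
```

```text
time_s: 8.55
tool_pos: [0.5275, -0.3223, 0.0897]
tcp_rot: [0.731, 0.683, -0.0, -0.002]
force: [-0.0, -1.0, -0.0]
opening: 0.65
grasp_force: 0.0
time_s: 9.05
tool_pos: [0.5294, -0.3239, 0.0933]
tcp_rot: [0.731, 0.682, 0.0, 0.001]
force: [-0.8, -0.6, 5.0]
opening: 0.248
grasp_force: 45.1
shift [ 0.05 -0.14  0.28] turn [0.11 0.08 0.43] t 9.05 j [-0.55  0.51 -0.27  0.79 -0.    1.09]
```

```bash
python3 -c "
from h import *
to(.5561,-.1124,.0933,1.7)"; python3 -m inch '[[0,0,0,0,0,0,-1],[1,0.1,0,0,0,-0.3,-1],[3,0.2,0,0,0,-1,-1]]'
```

```text
shift [21.29  1.2  -0.03] turn [ 0.1   0.09 -5.67] t 9.05 j [-0.55  0.51 -0.27  0.79 -0.    1.09]
time_s: 9.35
tool_pos: [0.534, -0.2967, 0.0935]
tcp_rot: [0.726, 0.687, -0.001, 0.003]
force: [-0.3, -5.9, 5.6]
opening: 0.253
grasp_force: 44.9
```

```bash
python3 -m inch '[[2.5,0.1,0,0,0,-0.9,-1],[5,0.2,0,0,0,-1.8,-1],[8,0.3,0,0,0,-2.7,-1],[11,0.4,0,0,0,-3.6,-1],[14,0.5,0,0,0,-4.6,-1]]'; python3 - <<'E'
from h import *
to(.5561,-.1124,.0933,1.7)
for n in ("top","wrist"):
    c=arm.camera_model(n);im,d=arm.snapshot(n);W=cloud(c,d);X,Y,Z=W[...,0],W[...,1],W[...,2]
    if n=="wrist": cv2.imwrite("pics/w4.png",im[...,::-1])
    w=W[(d>0)&(Z>.036)&(Z<.056)&(Y>-.1)&(Y<.19)&(X>.44)&(X<.66)]
    print(n,len(w),cv2.minAreaRect(w[:,:2].astype(np.float32)*1000))
    for s in(-1,1):
        w2=w[(abs(w[:,0]-.55+s*-.08)<.02)&(w[:,1]>0.01)&(w[:,1]<.15)&(w[:,2]>.041)&(w[:,2]<.047)]
        if len(w2)>20:
            p=np.polyfit(w2[:,1],w2[:,0],1);print(s,len(w2),p,np.degrees(np.arctan(p[0])),w2[:,1].max(), np.polyval(p,.1))
E
```

```text
time_s: 9.85
tool_pos: [0.5466, -0.1551, 0.0935]
tcp_rot: [0.697, 0.717, -0.001, 0.003]
force: [0.6, -6.7, 5.5]
opening: 0.25
grasp_force: 44.9
shift [4.24 1.06 0.  ] turn [ 0.18  0.29 -0.13] t 9.85 j [-0.27  0.42 -0.41  0.73 -0.    1.27]
top 943 ((542.1556396484375, 33.58070373535156), (160.664794921875, 267.4047546386719), 1.8055057525634766)
-1 58 [-0.02928838  0.46408258] -1.677620773043549 0.14902435756702298 0.4611537416903017
1 70 [-0.03292238  0.62138843] -1.885632607841018 0.14788457784490705 0.6180961867904458
wrist 18926 ((544.1605834960938, -65.81072998046875), (162.06504821777344, 68.98138427734375), 1.6949279308319092)
```

View pics/w4.png

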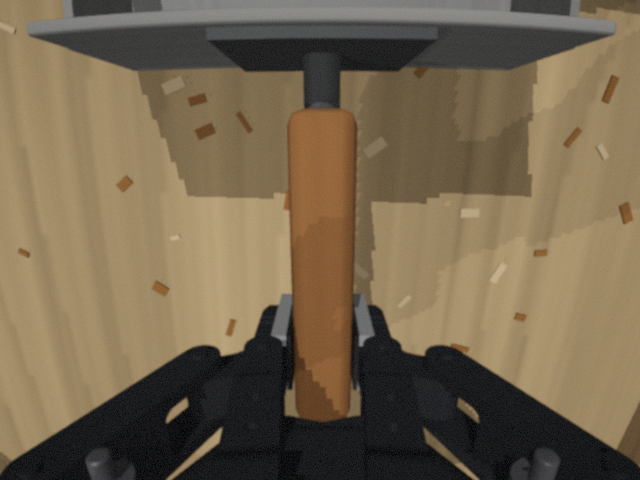

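The picture shows the handle held centrally at col 322, with the front plate square to it (rows 20–70). I'll line up laterally, then enter.

```bash
python3 -m inch '[[1.2,0.3,0,0,0,-0.1,-1],[2.4,0.6,0,0,0,-0.1,-1],[3.6,0.9,0,0,0,-0.1,-1],[4.2,1.05,0,0,0,-0.1,-1],[4.2,1.05,0,0,0,-0.1,-1]]'; python3 - <<'E'
from h import *
to(.5561-.0297*.1,-.1124+.1,.0933,1.7)
for n in ("top",):
    c=arm.camera_model(n);im,d=arm.snapshot(n);W=cloud(c,d);X,Y,Z=W[...,0],W[...,1],W[...,2]
    w=W[(d>0)&(Z>.036)&(Z<.056)&(Y>-.02)&(Y<.22)&(X>.44)&(X<.66)]
    for s in(-1,1):
        w2=w[(abs(w[:,0]-.553+s*-.08)<.02)&(w[:,2]>.041)&(w[:,2]<.047)]
        if len(w2)>20:
            p=np.polyfit(w2[:,1],w2[:,0],1);print(s,len(w2),np.degrees(np.arctan(p[0])),w2[:,1].max(), np.polyval(p,.1))
    t=W[(d>0)&(Z>.277)&(Z<.293)&(Y>.15)&(Y<.65)&(X>.3)&(X<.8)]
    for lo in (.26,.32,.4):
        q=t[(t[:,1]>lo)&(t[:,1]<lo+.04)]; print(lo+.02,np.percentile(q[:,0],[.2,99.8]),q[:,0].min(),q[:,0].max())
E
```

```text
time_s: 10.45
tool_pos: [0.5557, -0.1135, 0.0934]
tcp_rot: [0.697, 0.717, -0.001, 0.002]
force: [-0.4, -4.6, 9.2]
opening: 0.252
grasp_force: 45.4
shift [10.11  0.04 -0.04] turn [ 0.14  0.26 -0.02] t 10.45 j [-0.2   0.42 -0.41  0.73 -0.    1.34]
-1 105 0.6552636820890909 0.20699966296551658 0.4725061151202698
1 94 -2.2723334855221573 0.21170798095729723 0.6275630162959815
0.28 [0.39437641 0.69247136] 0.3927415808257901 0.6934476296966792
0.34 [0.39327477 0.69055082] 0.39299836205209093 0.6910515388048978
0.42000000000000004 [0.38992772 0.68915038] 0.3897308796763805 0.6905467177234451
```

```bash
python3 -m inch '[[1.5,0,-0.05,0,0,0,-1],[3,0,-0.1,0,0,0,-1],[4.5,0,-0.1,0,0,0,-1],[6,0,-0.1,0,0,0,-1],[7.5,0,-0.1,0,0,0,-1]]'; python3 -m inch '[[1.5,0,0,0,0,0,-1],[3,0,0,0,0,0,-1],[4.5,0,0,0,0,0,-1]]'; python3 -c "
from h import *
y=arm.state()['tool_pos'][1]
to(.5485+.0297*(.1435-y),y,.0933,1.7);print(arm.state()['torque'])"
```

```text
time_s: 11.0
tool_pos: [0.5529, -0.0381, 0.0935]
tcp_rot: [0.697, 0.717, -0.001, 0.002]
force: [0.6, -6.7, 3.1]
opening: 0.248
grasp_force: 44.7
time_s: 11.3
tool_pos: [0.5515, 0.0069, 0.0935]
tcp_rot: [0.697, 0.717, -0.001, 0.002]
force: [-0.2, -7.8, 4.2]
opening: 0.246
grasp_force: 44.7
shift [-0.    0.1   0.02] turn [ 0.08  0.23 -0.09] t 11.3 j [ 0.01  0.4  -0.45  0.72 -0.    1.56]
[-1.19070712  0.09137104  0.1041988 ]
```

```bash
python3 -m inch '[[1.5,0,0,0,0,0,-1],[3,0,0,0,0,0,-1],[4.5,0,0,0,0,0,-1],[6,0,0,0,0,0,-1],[7.2,0,0,0,0,0,-1]]'; python3 -m inch '[[0.5,0,0,0,0,0,-1],[1,0,0,0,0,0,-1]]'
```

```text
time_s: 11.8
tool_pos: [0.5494, 0.0791, 0.0935]
tcp_rot: [0.697, 0.717, -0.001, 0.002]
force: [0.5, -8.2, 6.1]
opening: 0.251
grasp_force: 44.9
time_s: 12.0
tool_pos: [0.5491, 0.0887, 0.0935]
tcp_rot: [0.697, 0.717, -0.001, 0.002]
force: [0.4, -8.3, 5.8]
opening: 0.25
grasp_force: 45.0
```

```bash
for i in 1; do python3 -m inch '[[0.4,0,0,0,0,0,-1],[0.7,0,0,0,0,0,-1]]'; python3 -m inch '[[0.3,0,0,0,0,0,-1],[0.6,0,0,0,0,0,-1]]'; python3 -m inch '[[0.3,0,0,0,0,0,-1],[0.6,0,0,0,0,0,-1]]'; python3 -m inch '[[0.2,0,0,0,0,0,-1],[0.4,0,0,0,0,0,-1]]';  done | egrep 'pos|force: \['
```

```text
tool_pos: [0.5489, 0.0954, 0.0935]
force: [0.7, -8.1, 6.7]
tool_pos: [0.5487, 0.1013, 0.0935]
force: [0.5, -8.3, 5.9]
tool_pos: [0.5485, 0.1072, 0.0935]
force: [0.9, -8.5, 7.0]
tool_pos: [0.5484, 0.1112, 0.0935]
force: [0.0, -8.6, 5.4]
```

```bash
(python3 -m inch '[[0.2,0,0,0,0,0,-1],[0.4,0,0,0,0,0,-1]]'; python3 -m inch '[[0.2,0,0,0,0,0,-1],[0.4,0,0,0,0,0,-1]]'; python3 -m inch '[[0.2,0,0,0,0,0,-1],[0.4,0,0,0,0,0,-1]]'; python3 -m inch '[[0.2,0,0,0,0,0,-1],[0.3,0,0,0,0,0,-1]]')| egrep 'pos|force: \['
```

```text
tool_pos: [0.5483, 0.1152, 0.0935]
force: [1.1, -8.6, 6.2]
tool_pos: [0.5481, 0.1175, 0.0935]
force: [1.0, -16.6, 7.8]
tool_pos: [0.548, 0.1211, 0.0935]
force: [0.5, -15.5, 7.8]
tool_pos: [0.5479, 0.1243, 0.0935]
force: [0.4, -15.3, 7.1]
```

```bash
(python3 -m inch '[[0.2,0,0,0,0,0,-1],[0.4,0,0,0,0,0,-1]]'; python3 -m inch '[[0.2,0,0,0,0,0,-1],[0.4,0,0,0,0,0,-1]]'; python3 -m inch '[[0.2,0,0,0,0,0,-1],[0.4,0,0,0,0,0,-1]]'; python3 -m inch '[[0.1,0,0,0,0,0,-1],[0.2,0,0,0,0,0,-1]]')| egrep 'pos|force: \['
```

```text
tool_pos: [0.5478, 0.1285, 0.0935]
force: [0.7, -14.8, 7.4]
tool_pos: [0.5476, 0.1325, 0.0935]
force: [-0.1, -14.7, 8.6]
tool_pos: [0.5475, 0.1368, 0.0935]
force: [-0.4, -13.8, 8.5]
tool_pos: [0.5475, 0.1393, 0.0935]
force: [-0.3, -10.1, 6.3]
```

```bash
(python3 -m inch '[[0.1,0,0,0,0,0,-1],[0.1,0,0,0,0,0,-1]]'; python3 -m inch '[[0.1,0,0,0,0,0,-1],[0.1,0,0,0,0,0,-1]]'; python3 -m inch '[[0.1,0,0,0,0,0,-1],[0.1,0,0,0,0,0,-1]]')| egrep 'pos|force: \['
```

```text
tool_pos: [0.5475, 0.1408, 0.0935]
force: [-0.4, -9.2, 6.9]
tool_pos: [0.5474, 0.142, 0.0935]
force: [-0.9, -7.9, 7.4]
tool_pos: [0.5474, 0.1432, 0.0935]
force: [-0.2, -6.7, 6.9]
```

```bash
(python3 -m inch '[[0.1,0,0,0,0,0,-1],[0.1,0,0,0,0,0,-1]]'; python3 -m inch '[[0.1,0,0,0,0,0,-1],[0.1,0,0,0,0,0,-1]]'; python3 -m inch '[[0.1,0,0,0,0,0,-1],[0.1,0,0,0,0,0,-1]]')| egrep 'pos|force: \['
```

```text
tool_pos: [0.5474, 0.1443, 0.0935]
force: [0.1, -7.8, 6.8]
tool_pos: [0.5473, 0.1452, 0.0935]
force: [-0.0, -7.6, 7.0]
tool_pos: [0.5473, 0.1457, 0.0935]
force: [-0.3, -10.9, 6.7]
```

```bash
(python3 -m inch '[[0.1,0,0,0,0,0,-1],[0.1,0,0,0,0,0,-1]]'; python3 -m inch '[[0.1,0,0,0,0,0,-1],[0.1,0,0,0,0,0,-1]]'; python3 -m inch '[[0.1,0,0,0,0,0,-1],[0.1,0,0,0,0,0,-1]]')| egrep 'pos|force: \['
```

```text
tool_pos: [0.5473, 0.1458, 0.0935]
force: [0.7, -13.1, 7.9]
tool_pos: [0.5473, 0.146, 0.0935]
force: [0.6, -16.7, 9.1]
tool_pos: [0.5472, 0.1462, 0.0934]
force: [0.3, -19.3, 8.9]
```

```bash
(python3 -m inch '[[0.1,0,0,0,0,0,-1],[0.2,0,0,0,0,0,-1],[0.2,0,0,0,0,0,-1]]'; python3 -m inch '[[0,0,0,0,0,0,-1],[0,0,0,0,0,0,-1],[0,0,0,0,0,0,-1]]'; python3 -m inch '[[-0.2,0,0,0,0,0,-1],[-0.4,0,0,0,0,0,-1],[-0.4,0,0,0,0,0,-1]]')| egrep 'pos|force: \['
```

```text
tool_pos: [0.5471, 0.1465, 0.0932]
force: [1.6, -25.9, 9.4]
tool_pos: [0.5471, 0.1465, 0.0932]
force: [1.0, -25.1, 9.0]
tool_pos: [0.5472, 0.1459, 0.0932]
force: [0.6, -12.4, 5.3]
```

```bash
(python3 -m inch '[[0,0,0,0,0,0,-0.3],[0,0,0,0,0,0,0],[0,0,0,0,0,0,0.2],[0,0,0,0,0,0,0.2]]'; python3 -m inch '[[0,0,-1,0,0,0,0.2],[0,0,-3,0,0,0,0.2],[0,0,-6,0,0,0,0.2],[-2,0,-9,0,0,0,0.2],[-5,0,-10,0,0,0,0.2]]')| egrep 'pos|force: \[|open'; python3 - <<'E'
from h import *
for n in("top","wrist"):
    c=arm.camera_model(n);im,d=arm.snapshot(n);W=cloud(c,d);X,Y,Z=W[...,0],W[...,1],W[...,2]
    cv2.imwrite(f"pics/{n}5.png",im[...,::-1])
    w=W[(d>0)&(Z>.042)&(Z<.056)&(Y>.08)&(Y<.23)&(abs(X-.547)<.03)]
    print(n,len(w),cv2.minAreaRect(w[:,:2].astype(np.float32)*1000) if len(w) else 0)
    w=W[(d>0)&(Z>.052)&(Z<.066)&(Y>.18)&(Y<.24)&(abs(X-.547)<.085)]
    if len(w): print("plate",len(w),np.percentile(w,[2,50,98],axis=0).round(4))
E
```

```text
tool_pos: [0.5465, 0.1494, 0.0928]
force: [0.3, 0.5, -1.1]
opening: 0.599
tool_pos: [0.5499, 0.1003, 0.197]
force: [0.7, -0.8, 0.7]
opening: 0.604
top 0 0
wrist 7582 ((547.2222290039062, 170.09523010253906), (22.36085319519043, 119.9316177368164), 1.819809913635254)
plate 456 [[0.5389 0.1812 0.052 ]
 [0.5461 0.2039 0.0523]
 [0.5531 0.2228 0.0532]]
```

View pics/wrist5.png

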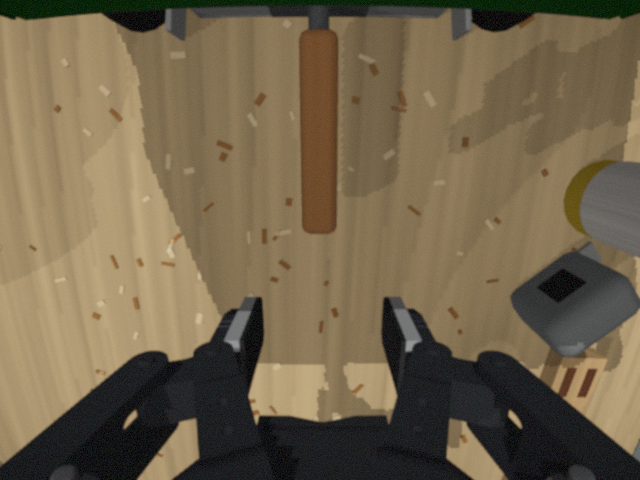

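View pics/top5.png

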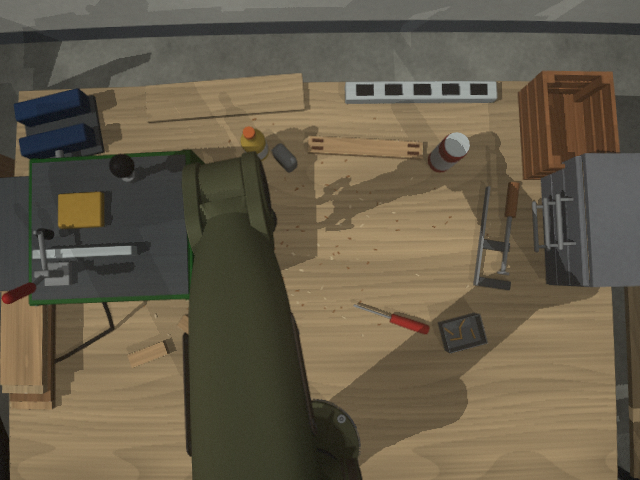

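The wrist picture shows the handle at (318,130) standing free, with the tray plate seated between the feet under the entry edge. The top picture shows the neighbouring things where they were. By feel, the catch force rose at y=0.117, fell through the click at about 0.139–0.144, and a rigid stop came at 0.1457, pressed to 26 N. The handle still reads within 1 mm of that.

```bash
python3 -c "
from plant import arm
print(arm.state()['time_s'],arm.job_done())"
```

```text
the job is handed in; nothing more can be done
18.1 None
```

The job is handed in at 18.1 s, verdict not shown: the offcut was laid flat in the tray, the tray slid in past the catch's click and pressed firm against its stop (about 26 N), then released, and nothing else was touched.

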